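# Set the prop under a guitar neck with the turning bar

## Task

Take the turning bar out of its wooden block and use it in the holes of the prop's ring nut, moving it to the next hole whenever the neck is in its way, to screw the prop up clockwise (seen from above) until its pad bears firmly on the cork under the guitar neck: stop when turning the ring takes about one and a half times the push that it takes while running free, since twice that push would bow the neck. Turn the ring only with the bar, do not bump or lean on the neck, disturb nothing else, and finish with the bar left standing upright in the hole used last.

Things in the scene. Friction and masses are not known exactly. Their poses are not given: they have to be found in the camera images.
- bar: turning bar, loose, 0.11 kg, upright in the block at the start: a round steel rod 12 mm thick, foot chamfered to 8 mm, with a square wooden handle 18 x 18 mm, 45 mm long, on top. Origin at the centre of the foot, z up the rod; the handle runs from 55 to 100 mm above the origin, its flats square to x and y. Grip it by the handle
- block: wooden holder, fixed, 62 x 62 mm and 45 mm high, with one upright hole 14.5 mm wide and 25 mm deep in its middle, where the bar stands at the start (turned up to 0.2 rad from the block). Origin at the centre of its underside
- collar: steel ring nut of the prop under the neck, turning about its upright z axis, about 160 mm across, 24 mm high. Origin on the axis at its underside. Its top has nine upright blind holes, 14.5 mm wide, chamfered 1.5 mm, 19 mm deep, on a circle of radius 66 mm: one on the ring's own x axis, the others every 40 degrees from it. Seen from above, clockwise raises the pad, 2.87 mm per radian
- screw: brass screw of the prop, 20 mm thick, with a round steel pad of 38 mm on top; it only rises and sinks on the ring's axis. Origin on the axis, 45 mm below the top of the pad
- jig: plywood jig board, fixed, 150 x 400 x 10 mm (long side along its y). Origin at the centre of its underside, on the ring's axis. Two posts, 60 x 35 mm, at y = -165 and 165 mm carry the guitar neck along the board's y axis over the ring's middle; straps and screws there reach 130 mm high and 42 mm either side of the neck's middle line
- bar_tip (a point): the centre of the bar's foot (same as the origin of the bar)
- bowl: white bowl, loose, 100 mm across: a bystander
- sander: cork sanding block, loose, 100 x 60 x 35 mm: a bystander
- screwdriver: screwdriver lying on the mat, loose: a bystander
- hammer: hammer lying beyond the jig, loose: a bystander
- tin: low brass tin, loose, 68 mm across: a bystander
- flask: tall blue flask, loose, 72 mm across, 220 mm high: a bystander
- brush: flat brush, loose: a bystander
- rosin: small dark wooden block, loose, 60 x 40 x 30 mm: a bystander
- ring_top (a point): point on the ring's axis level with the top face, where the holes open (a 48 mm hub stands 6 mm higher). The ring stays where it is left, has no backlash. Turning slowly takes 0.5 N m, i.e. 7.6 N sideways on a bar in a hole (plus 0.06 N m per rad/s), and once the pad bears, 2.87 mm times the pad force more. From start to tight: 2.1 to 3.3 rad, more than the neck lets one hole travel
- pad_top (a point): centre of the pad's top face, 4.5 to 7.1 mm below the cork at the start. Prop and cork together give 1 mm for each 45 N. Tight is a pad force of about 100 N (60 to 140 N), which is felt as about 12 N (10.2 to 13.7 N) sideways on the bar while the ring turns slowly
- neck_top (a point): middle of the neck's top face, above the ring's axis. Neck: 50 mm wide, 117 mm (top) to 95 mm (underside) above the jig's origin, from y = -200 to 200 mm of the jig; then a headstock 66 mm wide (92 mm with tuners) to y = 286 mm. A cork block under its middle is 8.9 to 11.1 mm thick, not exactly known: where the pad meets it must be felt
Things that resemble listed ones, but are neither listed nor needed, are in the scene too. Leave any blue, green or red look-alike of the bar alone.

How it is judged (in metres and radians):
On the way, in this order (a step that is already met when the one before it is completed fails the run):
1. the bar is put down into a hole of the ring (z of bar_tip in the frame of collar below 0.012 m and horizontal distance between bar_tip and collar between 0.06 and 0.072 m), for 0.1 s.
2. the bar is drawn out of that hole again (z of bar_tip in the frame of collar above 0.025 m), for 0.05 s.
3. the bar is put down into another hole (all of step 1), for 0.1 s.
4. the pad bears on the cork with at least 60 N (contact force between screw and anything else above 60 N), for 0.2 s.
At the end, for the whole second after the job is handed in: the pad presses up on the cork with 60 to 140 N, and the bar stands at rest, within 0.25 rad of upright, in a hole of the ring, its foot less than 12 mm above the ring's underside (all of step 3 and contact force between screw and anything else between 60 and 140 N and angle between bar's own z axis and vertical below 0.25 rad and linear speed of bar below 0.03 m/s); the robot touches nothing.
It fails at once if the pad presses with more than 160 N, bowing the neck (contact force between screw and anything else above 160 N).
It fails at once if the fingers push the ring with more than 5 N (contact force between the fingers and collar above 5 N).
It fails at once if the robot or the bar presses the jig or the neck with more than 12 N (contact force between any of the fingers, the arm, bar and jig above 12 N).
It fails at once if a bystander is moved by more than 30 mm (distance of any of bowl, sander, screwdriver, hammer, tin, flask, brush, rosin from where it was at the start of the episode above 0.03 m).
It also fails if it takes over 72 s, if anything falls off the work surface, if the arm or the gripper's body presses on something with over 40 N, if the wrist force passes 120 N, or if a joint passes its speed limit or range.

## Robot

A 6-joint arm with a two-finger parallel gripper is mounted at the origin on the work surface. World frame = base frame: x ahead of the robot, y to its left, z up, the work surface at z = 0. Lengths are in mm, angles in degrees, forces in N, time in s.
With the tool pointing down it reaches from about 300 to 850 mm from the base axis. Payload 4.2 kg.
Tool frame: the origin (TCP) lies between the finger pads; the fingertips stand 22 mm ahead of it and the grasp point (between the pads) lies 3 mm ahead of it (env.finger_overhang is the distance from the TCP to the fingertips, in mm); z points along the fingers, y is the line along which they close (so a half turn about z gives the same grasp; the last joint's range is limited). The gripper opens to 91 mm and grips with 3 to 60 N. Pads are 32 mm wide; open, the fingers measure 118 mm over their backs; the gripper's body (76 mm by 178 mm) begins 60 mm behind the grasp point.
Start: joints at [71.906, 18.312, 89.639, -0, 72.044, -1.146], TCP at [167.617, 550.041, 235.976] pointing down, gripper open.
Joint ranges: [-177.97, 177.97], [-48.28, 115.42], [12.27, 149.76], [-77.06, 257.06], [2.81, 150.46], [-146.56, 146.56]. Speed limits (degrees/s): [147.25, 147.25, 180, 180, 180, 180].

## Interface

Orientations are given as [roll, pitch, yaw] about the fixed x, y, z axes, in that order (R = Rz(yaw) Ry(pitch) Rx(roll)).
In Python, from workcell import state, cams, ticket, look_for, outline_of, env gives the robot as it stands.
- The arm moves only by the tool servo_tool, never from a script. Its argument "steps" is a list of rows, each a list of 3 entries, a list of its own where there are three numbers: the closure in counts, from 0 (fully open) to 255 (shut), then the shift along the tool's x, y, z in mm, then the turn, a rotation vector about the tool's x, y, z in rad. A call has exactly 10 rows; each row shifts and turns the commanded pose from where the row before left it, along the tool's axes as they then stand; what a row does not reach is not made up. A row lasts 1/10 s, in which the tool goes at most 50 mm and 8.59 degrees, less where a joint would pass 70% of its speed; a pose out of reach is approached as far as the arm can. A call with a gripper value outside its range is refused whole. The fingers move at their own pace and stop on an object; "squeeze" is the grip in N (left out, the last holds). Time passes only in rows, so rows that do not move let the fingers close, or fill a call up. It gives the time, the measured TCP pose, the force, the opening and the grip force at its end, in the units of the state.
- state(): the state, without advancing time (a new reading comes with each control period).
- cams.grab_frame(name): name is "scene" or "top"; returns a dict with "color" (480x640x3 uint8, red, green, blue), "z_map" (480x640 float32, mm along the optical axis (not along the pixel's ray), 0 where there is no reading), "fovy" (degrees; the focal length in pixels is half the picture's height over the tangent of half this angle, whatever the lens; pixels are square), "cx", "cy" (the principal point, pixels), "k1" (the pictures are not rectified: a ray, as slopes to the right and down, at radius r is drawn at 1 + k1 r^2 times it, then the intrinsics apply), "eye" and "rotation" of the camera in the world. Camera axes: x right, y up, looking along -z (the intrinsics and any distortion apply to the point x, -y, -z); pixel columns grow to the right and rows downward; lengths in mm; the calibration is good to about 2 mm. A picture is of the moment at which its call begins.
- ticket.job_done(): hands the job in; it is judged then, once.
Trained networks look in a picture, given as the dict that the camera call returned (one of the last four; its "shot" number tells which), for a name from the list of things; names that differ only in an ending like _2 or _b are one class to them, and where a whole thing is asked for, a point or a joint stands for the part that bears it (a point fixed in the world has none). Each returns a list of dicts, best first, with "confidence" (0 to 1); they miss things now and then, are a little off and sometimes report something else, mostly with a low value. They report only what shows in the picture. A call takes as long as a camera call. They do not tell look-alikes from the thing itself.
- look_for(picture, thing): "at" ([column, row] in pixels, amid what is visible of it).
- outline_of(picture, thing): "pixels" (480x640 bool, what is visible of it) and "at" ([column, row] in pixels, amid what is visible of it).
The state is a dict: "time_s": time; "qpos": joint angles; "qvel": joint speeds; "effort": joint torques, N m; "ee_pos": TCP position; "ee_rot": TCP orientation; "force": force on the tool from outside, world axes, zero at the start; "torque": the same for the moment, N m; "gripper_width": finger opening in mm; "gripper_force": force on a finger pad.
Only numpy, scipy, OpenCV 4.12 (cv2) and the standard library are available. Lean on these libraries where they do the work, as an engineer would, in place of code of your own. Each camera call takes 0.05 s, during which the arm holds its last target. There are 200 camera calls.

## Working session

There is one attempt and no reset: what is moved stays moved. The work goes in short steps, Python scripts to look and compute and a tool call to move; the robot and the scene stay as the last step left them, time stands still between calls to the robot, and variables do not carry over. Pictures are saved under pics/ and viewed, at most 10 in all, crops included, and the job is handed in when it is done.

Besides the shell and the picture viewer there is one more tool, called by a JSON object that holds its "method" and its "body". servo_tool: Moves the arm, as the interface text tells. Its arguments: {"type":"object","properties":{"steps":{"type":"array","items":{"type":"array"}},"squeeze":{"type":"number"}},"required":["steps"]}

```bash
mkdir -p pics; cat > h.py <<'E'
import numpy as np, cv2
from workcell import state, cams, ticket, look_for, outline_of, env
def K(p):
    f=240/np.tan(np.radians(p["fovy"])/2); return f
def cloud(p):
    f=K(p); v,u=np.mgrid[0:480,0:640].astype(float)
    x=(u-p["cx"])/f; y=(v-p["cy"])/f
    a,b=x.copy(),y.copy()
    for _ in range(10):
        s=1+p["k1"]*(a*a+b*b); a,b=x/s,y/s
    z=p["z_map"].astype(float)
    P=np.stack([a*z,-b*z,-z],-1)
    return P@np.array(p["rotation"]).T+np.array(p["eye"])
def proj(p,X):
    c=(np.atleast_2d(X)-np.array(p["eye"]))@np.array(p["rotation"])
    a=c[:,0]/-c[:,2]; b=-c[:,1]/-c[:,2]; s=1+p["k1"]*(a*a+b*b); f=K(p)
    return np.stack([p["cx"]+f*a*s,p["cy"]+f*b*s],-1)
def save(p,n,crop=None,k=1):
    im=cv2.cvtColor(p["color"],cv2.COLOR_RGB2BGR)
    if crop: u0,v0,u1,v1=crop; im=im[v0:v1,u0:u1]
    cv2.imwrite("pics/"+n,cv2.resize(im,None,fx=k,fy=k,interpolation=cv2.INTER_CUBIC))
E
python3 - <<'E'
from h import *
np.set_printoptions(precision=1,suppress=True)
s=state(); print({k:s[k] for k in("ee_pos","ee_rot","force","gripper_width","time_s")})
ims=[]
for n in("top","scene"):
    p=cams.grab_frame(n); save(p,n+"0.png"); C=cloud(p)
    print(n,p["fovy"],p["k1"],np.array(p["eye"]))
    for t in("bar","block","collar","jig","ring_top","neck_top","bowl","sander","flask","tin","rosin","hammer"):
        r=(outline_of if t in("bar","block","collar","jig") else look_for)(p,t)
        for d in r[:3]:
            u,v=np.int32(d["at"]); print(t,round(d["confidence"],2),(u,v),C[v,u], np.median(C[d["pixels"]],0) if "pixels" in d else "")
E
```

```text
{'ee_pos': array([167.5, 549.6, 235.1]), 'ee_rot': array([-179.9,   -0. ,  163. ]), 'force': array([0.9, 0.8, 0. ]), 'gripper_width': 91.08352528977574, 'time_s': 0.0}Traceback (most recent call last):
  File "<stdin>", line 6, in <module>
  File "h.py", line 13, in cloud
    return P@np.array(p["rotation"]).T+np.array(p["eye"])
           ~~~~~~~~~~~~~~~~~~~~~~~~~~~^~~~~~~~~~~~~~~~~~~
ValueError: operands could not be broadcast together with shapes (480,640) (3,)
```

View pics/top0.png

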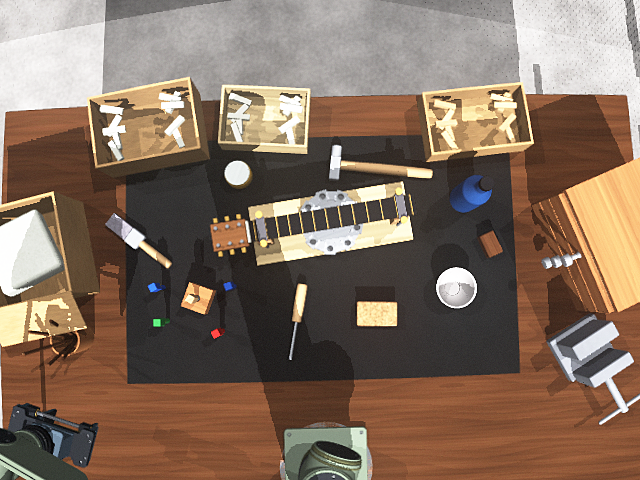

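The top view shows the bar in the block at about (200,297) and the jig and ring at about (330,222), with coloured look-alikes around the block. `rotation` comes back as a 3-vector, which I'll take as roll, pitch, yaw.

```bash
sed -i 's/np.array(p\["rotation"\])/Rm(p)/' h.py; cat >> h.py <<'E'
def Rm(p):
    from scipy.spatial.transform import Rotation as R
    r=np.array(p["rotation"]); 
    return r if r.ndim==2 else R.from_euler("xyz",r,degrees=True).as_matrix()
E
python3 - <<'E'
from h import *
np.set_printoptions(precision=1,suppress=True)
for n in("top","scene"):
    p=cams.grab_frame(n); save(p,n+"1.png"); C=cloud(p)
    print(n,p["fovy"],p["k1"],np.array(p["eye"]),p["rotation"])
    for t in("bar","block","collar","jig","ring_top","neck_top","bowl","sander","flask","tin","rosin","hammer"):
        r=(outline_of if t in("bar","block","collar","jig") else look_for)(p,t)
        for d in r[:3]:
            u,v=np.int32(d["at"]); print(t,round(d["confidence"],2),(u,v),C[v,u], np.median(C[d["pixels"]],0) if "pixels" in d else "")
E
```

```text
top 45.901646462857386 -0.12978977039013517 [ 450.6   -2.7 1431.1] [  4.4  -0.  -91.6]
bar 0.61 (np.int32(156), np.int32(286)) [466.1 391.2  93.4] [463.9 394.4  90.3]
bar 0.57 (np.int32(229), np.int32(283)) [469.  214.2 101. ] [462.2 215.9  98.1]
bar 0.45 (np.int32(215), np.int32(329)) [355.5 268.2   1.9] [352.6 245.   98. ]
block 0.71 (np.int32(200), np.int32(296)) [439.7 295.8  44. ] [437.1 297.9  44.1]
collar 0.59 (np.int32(334), np.int32(233)) [586.  -37.4  41.5] [588.3 -28.6  42.8]
jig 0.93 (np.int32(308), np.int32(221)) [608.3  24.3 117.8] [604.8  24.8 110.8]
ring_top 0.75 (np.int32(331), np.int32(231)) [591.2 -30.2  40.6] 
ring_top 0.15 (np.int32(491), np.int32(243)) [ 551.5 -431.9   28. ] 
neck_top 0.72 (np.int32(306), np.int32(225)) [600.1  29.4 108.5] 
bowl 0.81 (np.int32(459), np.int32(287)) [ 443.8 -350.6    5.8] 
sander 0.95 (np.int32(376), np.int32(311)) [ 391.5 -135.1   35.1] 
flask 0.72 (np.int32(472), np.int32(192)) [ 450.6   -2.7 1431.1] 
tin 0.82 (np.int32(239), np.int32(176)) [735.6 195.2  40.7] 
rosin 0.84 (np.int32(486), np.int32(245)) [ 546.7 -418.4   29.4] 
ha
[... 778 characters left out ...]
.69 (np.int32(306), np.int32(271)) [631.5 -17.3  71.4] 
neck_top 0.43 (np.int32(171), np.int32(231)) [ 543.6 -409.6   26.1] 
bowl 0.95 (np.int32(218), np.int32(212)) [ 414.5 -350.1   22.8] 
sander 0.67 (np.int32(307), np.int32(272)) [621.7 -18.8  61.5] 
sander 0.61 (np.int32(297), np.int32(224)) [ 410.5 -127.2   34.7] 
flask 0.6 (np.int32(151), np.int32(239)) [ 696.6 -346.7  111.8] 
flask 0.2 (np.int32(471), np.int32(246)) [438.3 298.7  91.8] 
tin 0.97 (np.int32(395), np.int32(349)) [760.2 207.6  44.4] 
tin 0.48 (np.int32(307), np.int32(273)) [623.  -18.3  59.8] 
rosin 0.4 (np.int32(170), np.int32(231)) [ 550.2 -407.5   30.6] 
hammer 0.57 (np.int32(239), np.int32(315)) [ 760.5 -111.4   25.3]
```

View pics/scene1.png

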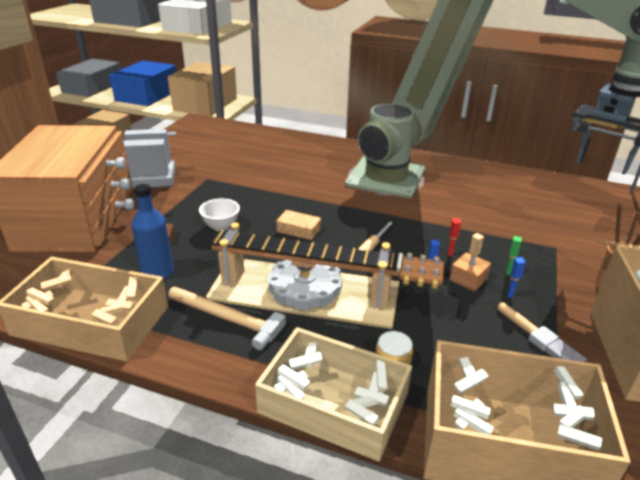

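The scene view shows the wooden-handled bar standing in the block at (472,250) among coloured look-alikes. The ring is under the neck at (305,285), and the near side of the ring is free. Next I'll build orthographic views of the ring plane and the handle plane.

```bash
cat >> h.py <<'E'
def ortho(p,c,half,z,k):
    """picture warped to horizontal plane z; rows: +x up, cols: right=-y; k px/mm"""
    n=int(2*half*k); r,q=np.mgrid[0:n,0:n]
    X=np.stack([c[0]+half-r/k, c[1]+half-q/k, np.full(r.shape,float(z))],-1).reshape(-1,3)
    m=proj(p,X).astype(np.float32).reshape(n,n,2)
    return cv2.cvtColor(cv2.remap(p["color"],m[...,0],m[...,1],cv2.INTER_CUBIC),cv2.COLOR_RGB2BGR)
E
python3 - <<'E'
from h import *
np.set_printoptions(precision=1,suppress=True)
p=cams.grab_frame("top"); C=cloud(p)
c0=np.array([605,-30])
d=np.hypot(C[...,0]-c0[0],C[...,1]-c0[1])
for lo,hi in((8,14),(38,44),(44,52),(112,122)):
    m=(d<110)&(C[...,2]>lo)&(C[...,2]<hi); print(lo,hi,m.sum(),np.median(C[m],0) if m.any() else "")
# neck axis
m=(C[...,2]>112)&(C[...,2]<121)&(d<150); q=C[m][:,:2]; print("neck",cv2.fitLine(q.astype(np.float32),cv2.DIST_HUBER,0,.01,.01).ravel(), q.mean(0))
# ring outer circle (robust-ish): convex hull of ring top points
m=(d<100)&(C[...,2]>36)&(C[...,2]<44); q=C[m][:,:2].astype(np.float32); h=cv2.convexHull(q).reshape(-1,2)
A=np.c_[2*h,np.ones(len(h))]; s=np.linalg.lstsq(A,(h**2).sum(1),rcond=None)[0]; print("circ",s[:2],np.sqrt(s[2]+s[0]**2+s[1]**2),cv2.minEnclosingCircle(q))
# jig board outline
m=(C[...,2]>7)&(C[...,2]<13)&(d<260); print("board",cv2.minAreaRect(C[m][:,:2].astype(np.float32)))
# block and handle
b=np.hypot(C[...,0]-440,C[...,1]-298)
m=(b<60)&(C[...,2]>38)&(C[...,2]<52); print("block",cv2.minAreaRect(C[m][:,:2].astype(np.float32)))
m=(b<40)&(C[...,2]>110); print("handle",m.sum(),C[m].mean(0) if m.any() else"", cv2.minAreaRect(C[m][:,:2].astype(np.float32)) if m.any() else "")
a=ortho(p,(605,-30),100,41,2.5); e=ortho(p,(440,298),50,120,3)
I=np.zeros((500,800,3),np.uint8); I[:,:500]=a; I[:300,500:]=e; cv2.imwrite("pics/o1.png",I)
E
```

```text
8 14 717 [579.3   3.4  10.8]
38 44 916 [588.6 -31.7  41.9]
44 52 617 [589.2 -28.7  45.8]
112 122 1835 [615.9 -27.8 117.3]
neck [  0.1  -1.  615.8 -29.1] [615.7 -28. ]
circ [616.3 -29.3] 79.33851349251765 ((616.6964721679688, -28.78470230102539), 81.05702209472656)
board ((603.6611328125, -32.32940673828125), (499.38037109375, 513.8298950195312), 57.881919860839844)
block ((435.4089660644531, 304.8535461425781), (64.4288330078125, 63.05207824707031), 69.47703552246094)
handle 70 [435.2 304.1 119.2] ((435.50054931640625, 304.4513244628906), (19.307479858398438, 18.194747924804688), 56.745479583740234)
```

View pics/o1.png

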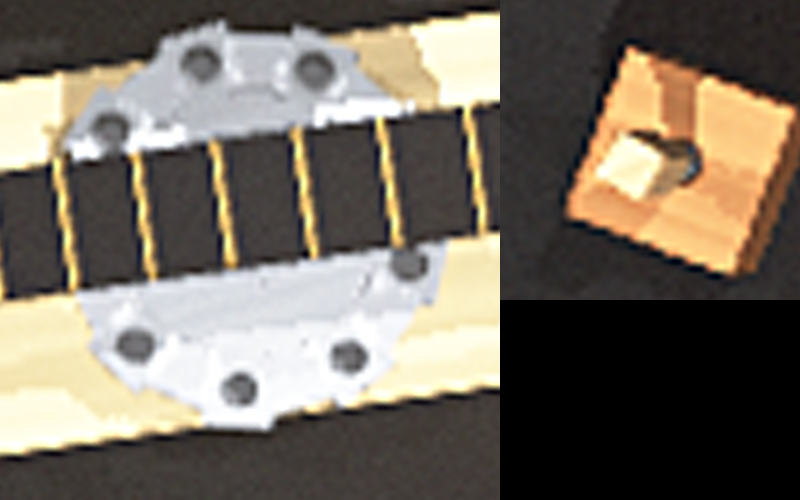

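{"method": "servo_tool", "body": {"steps": [[115,[-41,-19.6,7],[0,0,0]],[115,[-41,-19.6,7],[0,0,0]],[115,[-41,-19.6,7],[0,0,0]],[115,[-41,-19.6,7],[0,0,0]],[115,[-41,-19.6,7],[0,0,0]],[115,[-41,-19.6,7],[0,0,0]],[115,[-41,-19.6,7],[0,0,0]],[115,[-41,-19.6,7],[0,0,0]],[115,[0,0,0],[0,0,0.13]],[115,[0,0,0],[0,0,0.13]]], "squeeze": 50}}

```text
time_s: 2.4
ee_pos: [436.7, 303.1, 179.6]
ee_rot: [-180.0, -0.0, 147.7]
force: [0.5, 0.4, 1.2]
gripper_width: 50.3
gripper_force: 0.0
```

```bash
cat >> h.py <<'E'
from scipy.optimize import least_squares
def delta(pos,psi,tgt):
    """shift in tool axes (tool straight down, yaw psi) from pos to tgt"""
    a=np.radians(psi); d=np.array(tgt,float)-pos
    return np.array([d[0]*np.cos(a)+d[1]*np.sin(a), d[0]*np.sin(a)-d[1]*np.cos(a), -d[2]])
E
python3 - <<'E'
from h import *
np.set_printoptions(precision=1,suppress=True)
s=state(); print(s["ee_pos"],s["ee_rot"],s["gripper_width"],s["force"],s["qpos"])
H=np.array([[679.4,-10.8],[677,-56.8],[653,26],[567.4,15.6],[549.8,-25.6],[562.6,-69.6],[599.8,-93.6]])
def f(v):
    c=v[:2]; a=np.degrees(np.arctan2(*(H-c).T[::-1])); k=np.round((a-v[2])/40)
    t=np.radians(v[2]+40*k); return (H-c-66*np.c_[np.cos(t),np.sin(t)]).ravel()
for a0 in(-10,0,10,20):
    r=least_squares(f,[616,-29,a0]); print(r.x,r.cost)
p=cams.grab_frame("top"); C=cloud(p)
b=np.hypot(C[...,0]-605,C[...,1]+30)
m=(C[...,2]>112)&(C[...,2]<121)&(np.abs(C[...,0]-616)<50)&(np.abs(C[...,1]+29)<130); q=C[m][:,:2].astype(np.float32)
l=cv2.fitLine(q,cv2.DIST_HUBER,0,.01,.01).ravel(); print("neck yaw",np.degrees(np.arctan2(l[0],-l[1])),l, cv2.minAreaRect(q))
E
```

```text
[436.7 303.1 179.6] [-180.    -0.   147.7] 50.28845514654892 [0.5 0.4 1.2] [ 33.5  16.9 100.3   0.   62.8 -24.2]
[615.9 -29.8 -23.6] 1.6615639214067344
[615.9 -29.8  16.4] 1.6615639214067488
[615.9 -29.8  16.4] 1.6615639214067517
[615.9 -29.8  16.4] 1.6615639214067284
neck yaw 7.8393345 [  0.1  -1.  615.8 -28.4] ((616.5289916992188, -28.481124877929688), (50.9356803894043, 266.3233947753906), 7.855482578277588)
```

{"method": "servo_tool", "body": {"steps": [[115,[1.8,0,12],[0,0,0]],[115,[0,0,15],[0,0,0]],[115,[0,0,15],[0,0,0]],[115,[0,0,15],[0,0,0]],[115,[0,0,15],[0,0,0]],[115,[0,0,15],[0,0,0]],[255,[0,0,0],[0,0,0]],[255,[0,0,0],[0,0,0]],[255,[0,0,0],[0,0,0]],[255,[0,0,0],[0,0,0]]], "squeeze": 55}}

```text
time_s: 3.45
ee_pos: [434.5, 305.8, 93.7]
ee_rot: [179.9, 0.0, 148.2]
force: [0.3, -1.2, -0.2]
gripper_width: 20.8
gripper_force: 0.0
```

{"method": "servo_tool", "body": {"steps": [[255,[0,0,0],[0,0,0]],[255,[0,0,-3],[0,0,0]],[255,[0,0,-10],[0,0,0]],[255,[0,0,-15],[0,0,0]],[255,[0,0,-20],[0,0,0]],[255,[0,0,-20],[0,0,0]],[255,[0,0,-20],[0,0,0]],[255,[0,0,-10],[0,0,0]],[255,[0,0,0],[0,0,0]],[255,[0,0,0],[0,0,0]]]}}

```text
time_s: 4.45
ee_pos: [433.8, 305.1, 190.6]
ee_rot: [-180.0, -0.0, 148.2]
force: [-0.8, -0.4, -1.4]
gripper_width: 18.0
gripper_force: 55.0
```

{"method": "servo_tool", "body": {"steps": [[255,[0,0,0],[0,0,-0.139]],[255,[0,0,0],[0,0,-0.139]],[255,[0,0,0],[0,0,-0.139]],[255,[0,0,0],[0,0,-0.139]],[255,[0,0,0],[0,0,-0.139]],[255,[-9,-35,0],[0,0,0]],[255,[-9,-45,0],[0,0,0]],[255,[-9,-45,0],[0,0,0]],[255,[-9,-45,0],[0,0,0]],[255,[-9,-45,0],[0,0,0]]]}}

```text
time_s: 5.45
ee_pos: [508.1, 96.9, 189.6]
ee_rot: [180.0, -0.1, -172.0]
force: [1.4, 0.4, -2.0]
gripper_width: 17.8
gripper_force: 55.0
```

{"method": "servo_tool", "body": {"steps": [[255,[-9,-45,5],[0,0,0]],[255,[-9,-45,5],[0,0,0]],[255,[-9,-45,5],[0,0,0]],[255,[-5,-38,0],[0,0,0]],[255,[0,0,0],[0,0,0]],[255,[0,0,0],[0,0,0]],[255,[0,0,0],[0,0,0]],[255,[0,0,0],[0,0,0]],[255,[0,0,0],[0,0,0]],[255,[0,0,0],[0,0,0]]]}}

```text
time_s: 6.45
ee_pos: [564.1, -67.3, 176.1]
ee_rot: [180.0, 0.0, -171.9]
force: [0.3, -0.2, -1.8]
gripper_width: 17.6
gripper_force: 55.0
```

```bash
python3 - <<'E'
from h import *
np.set_printoptions(precision=1,suppress=True)
s=state(); print(s["ee_pos"],s["ee_rot"],s["force"])
print("delta",delta(s["ee_pos"],187.84,(562.8,-69.0,175)))
t=cams.grab_frame("top"); p=cams.grab_frame("scene"); C=cloud(p)
q=proj(p,[*s["ee_pos"][:2],120])[0].astype(int); print(q)
for r in outline_of(p,"bar")[:4]:
    X=C[r["pixels"]]; print(r["confidence"],r["at"],np.median(X,0),np.percentile(X[:,2],[2,98]))
q0=q-[60,60]; save(p,"s2.png",(q0[0],q0[1],q0[0]+120,q0[1]+120),4)
a=ortho(t,(605,-30),100,41,2.5); 
I=np.zeros((500,800,3),np.uint8); I[:,:500]=a; z=cv2.imread("pics/s2.png"); I[:,500:]=cv2.resize(z,(500,500))[:,100:400]; cv2.imwrite("pics/o2.png",I)
E
```

```text
[564.1 -67.3 176.1] [ 180.     0.  -171.9] [ 0.3 -0.2 -1.8]
delta [ 1.5 -1.5  1.1]
[295 230]
0.77 [510.9, 255.3] [387.8 391.4  66. ] [ 0.1 99.6]
0.68 [436.2, 250.0] [469.8 222.4  86.3] [ 16.6 101.2]
0.68 [447.0, 233.1] [357.5 253.9  65. ] [-0.3 99.5]
0.59 [516.0, 276.1] [469.7 400.8  69.3] [  6.1 100.2]
```

View pics/o2.png

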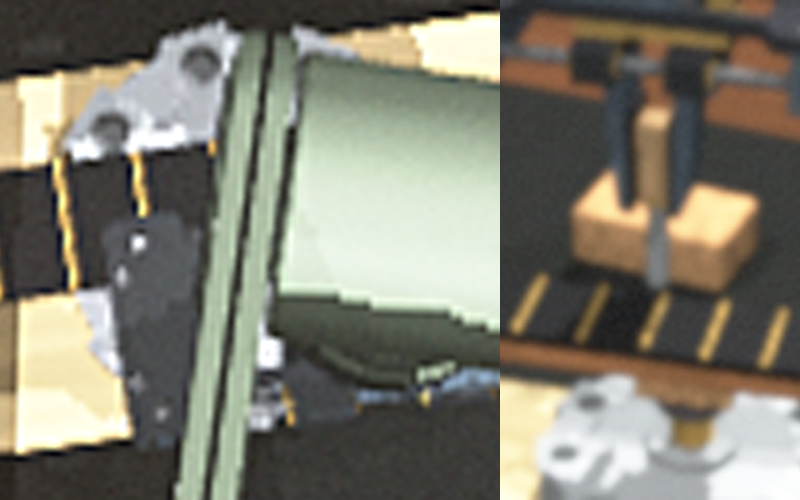

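The bar hangs upright in the fingers with its foot clear, near the hole. Lowering it now, slowly near the ring.

{"method": "servo_tool", "body": {"steps": [[255,[1.5,-1.5,6],[0,0,0]],[255,[0,0,10],[0,0,0]],[255,[0,0,10],[0,0,0]],[255,[0,0,10],[0,0,0]],[255,[0,0,10],[0,0,0]],[255,[0,0,8],[0,0,0]],[255,[0,0,4],[0,0,0]],[255,[0,0,3],[0,0,0]],[255,[0,0,3],[0,0,0]],[255,[0,0,0],[0,0,0]]]}}

```text
time_s: 7.6
ee_pos: [562.8, -69.2, 111.7]
ee_rot: [179.9, -0.0, -172.1]
force: [0.4, 2.9, -2.8]
gripper_width: 17.9
gripper_force: 55.0
```

{"method": "servo_tool", "body": {"steps": [[255,[0,0,2],[0,0,0]],[255,[0,0,2],[0,0,0]],[255,[0,0,2],[0,0,0]],[255,[0,0,2],[0,0,0]],[255,[0,0,2],[0,0,0]],[255,[0,0,2],[0,0,0]],[255,[0,0,1],[0,0,0]],[255,[0,0,1],[0,0,0]],[255,[0,0,0],[0,0,0]],[255,[0,0,0],[0,0,0]]]}}

```text
time_s: 8.6
ee_pos: [562.7, -69.1, 97.9]
ee_rot: [179.9, -0.0, -172.1]
force: [-2.0, 5.6, 0.9]
gripper_width: 18.0
gripper_force: 55.0
```

{"method": "servo_tool", "body": {"steps": [[255,[1.9,3.9,1.5],[0,0,0]],[255,[1.7,4.0,0],[0,0,0]],[255,[1.4,4.1,0],[0,0,0]],[255,[1.2,4.2,0],[0,0,0]],[255,[0.9,4.2,0],[0,0,0]],[255,[0.6,4.3,0],[0,0,0]],[255,[0.3,4.3,0],[0,0,0]],[255,[0,4.3,0],[0,0,0]],[255,[-0.2,4.3,0],[0,0,0]],[255,[-0.5,4.3,0],[0,0,0]]]}}

```text
time_s: 9.6
ee_pos: [550.5, -33.0, 97.6]
ee_rot: [-179.6, 0.1, -171.9]
force: [-2.3, -9.4, 6.6]
gripper_width: 17.8
gripper_force: 55.0
```

```bash
cat >> h.py <<'E'
CEN=np.array([615.9,-29.8]); YAW=7.84
def rep():
    s=state(); e=s["ee_pos"]; a=np.radians(YAW); R=np.array([[np.cos(a),np.sin(a)],[-np.sin(a),np.cos(a)]])
    j=R@(e[:2]-CEN); F=R@s["force"][:2]; al=np.degrees(np.arctan2(-j[1],-j[0])); u=-j/np.hypot(*j)
    t=np.array([-j[1],j[0]])/np.hypot(*j)
    print("t %.2f jig %s r %.1f alpha %.1f z %.1f | F tang(ccw-) %.1f rad(out) %.1f Fz %.1f w %.1f rot %s"%(s["time_s"],j.round(1),np.hypot(*j),al,e[2],F@t,F@-u,s["force"][2],s["gripper_width"],np.round(s["ee_rot"],1)))
E
python3 -c "from h import *; rep()"
```

```text
t 9.60 jig [-65.3   5.8] r 65.5 alpha -5.1 z 97.6 | F tang(ccw-) 9.3 rad(out) 2.8 Fz 6.6 w 17.8 rot [-1.796e+02  1.000e-01 -1.719e+02]
```

{"method": "servo_tool", "body": {"steps": [[255,[-0.8,4.2,-0.5],[0,0,0]],[255,[-1.1,4.2,0],[0,0,0]],[255,[-1.4,4.1,0],[0,0,0]],[255,[-1.6,4.0,0],[0,0,0]],[255,[-1.9,3.9,0],[0,0,0]],[255,[-2.1,3.8,0],[0,0,0]],[255,[-2.4,3.6,0],[0,0,0]],[255,[-2.6,3.5,0],[0,0,0]],[255,[-2.8,3.3,0],[0,0,0]],[255,[-3.0,3.1,0],[0,0,0]]]}}

```text
time_s: 10.6
ee_pos: [561.6, 8.1, 97.5]
ee_rot: [-179.7, -0.4, -171.9]
force: [-7.7, -5.7, 10.4]
gripper_width: 17.9
gripper_force: 55.0
```

```bash
python3 -c "from h import *; rep()"
```

```text
t 10.60 jig [-48.7  45. ] r 66.3 alpha -42.8 z 97.5 | F tang(ccw-) 9.1 rad(out) 3.0 Fz 10.4 w 17.9 rot [-179.7   -0.4 -171.9]
```

{"method": "servo_tool", "body": {"steps": [[255,[0,0,0],[0,0,0]],[255,[0,0,0],[0,0,0]],[255,[0,0,0],[0,0,0]],[255,[0.8,-0.8,0],[0,0,0]],[255,[0.8,-0.8,0],[0,0,0]],[255,[0,0,-2],[0,0,0]],[255,[0,0,-5],[0,0,0]],[255,[0,0,-10],[0,0,0]],[255,[0,0,-10],[0,0,0]],[255,[0,0,-10],[0,0,0]]]}}

```text
time_s: 11.6
ee_pos: [564.0, 8.8, 135.4]
ee_rot: [-180.0, 0.2, -172.0]
force: [0.3, -0.4, -0.8]
gripper_width: 18.0
gripper_force: 55.0
```

```bash
python3 -c "from h import *; rep()"
```

```text
t 11.60 jig [-46.2  45.4] r 64.7 alpha -44.5 z 135.4 | F tang(ccw-) 0.2 rad(out) -0.5 Fz -0.8 w 18.0 rot [-180.     0.2 -172. ]
```

```bash
python3 - <<'E'
from h import *
I=np.zeros((450,800,3),np.uint8)
for i,n in enumerate(("top","scene")):
    p=cams.grab_frame(n); I[:400,400*i:400*i+400]=ortho(p,(616,-30),100,41,2)
cv2.imwrite("pics/o3.png",I)
E
```

```text
(no output)
```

View pics/o3.png

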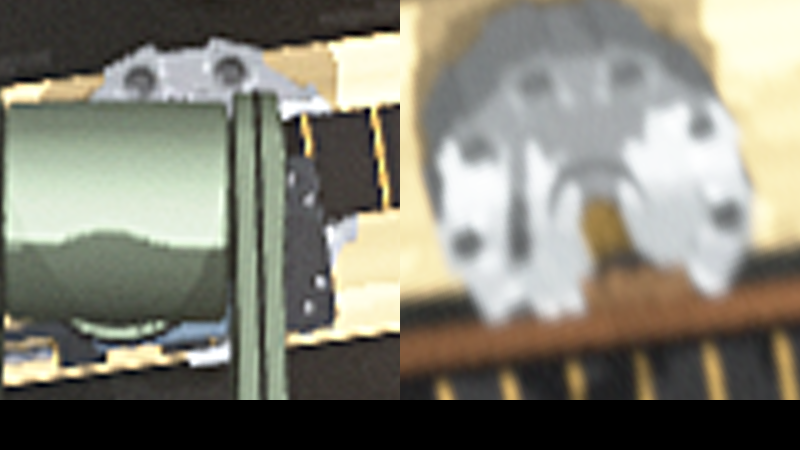

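{"method": "servo_tool", "body": {"steps": [[255,[5.3,-6.7,0],[0,0,0]],[255,[0,-20,0],[0,0,0]],[255,[0,-20,0],[0,0,0]],[255,[0,-20,0],[0,0,0]],[255,[0,-20,0],[0,0,0]],[255,[0,0,0],[0,0,0]],[255,[0,0,5],[0,0,0]],[255,[0,0,5],[0,0,0]],[255,[0,0,3],[0,0,0]],[255,[0,0,0],[0,0,0]]]}}

```text
time_s: 12.7
ee_pos: [569.0, -77.0, 120.1]
ee_rot: [180.0, -0.1, -172.0]
force: [0.7, -0.6, -0.9]
gripper_width: 17.8
gripper_force: 55.0
```

```bash
python3 -c "from h import *; rep()"
```

```text
t 12.70 jig [-52.9 -40.3] r 66.5 alpha 37.3 z 120.1 | F tang(ccw-) 0.9 rad(out) -0.0 Fz -0.9 w 17.8 rot [ 1.80e+02 -1.00e-01 -1.72e+02]
```

Within about 1.5 mm; correcting by (-1.2, -0.9) and lowering.

{"method": "servo_tool", "body": {"steps": [[255,[-1.2,-0.9,2],[0,0,0]],[255,[0,0,3],[0,0,0]],[255,[0,0,3],[0,0,0]],[255,[0,0,3],[0,0,0]],[255,[0,0,3],[0,0,0]],[255,[0,0,3],[0,0,0]],[255,[0,0,2.5],[0,0,0]],[255,[0,0,1.5],[0,0,0]],[255,[0,0,0],[0,0,0]],[255,[0,0,0],[0,0,0]]]}}

```text
time_s: 13.7
ee_pos: [570.4, -77.5, 99.4]
ee_rot: [179.9, -0.1, -172.1]
force: [-1.6, 5.1, -0.2]
gripper_width: 17.7
gripper_force: 55.0
```

```bash
python3 -c "from h import *; rep()"
```

```text
t 13.70 jig [-51.6 -41.1] r 65.9 alpha 38.5 z 99.4 | F tang(ccw-) -4.6 rad(out) -2.6 Fz -0.2 w 17.7 rot [ 1.799e+02 -1.000e-01 -1.721e+02]
```

{"method": "servo_tool", "body": {"steps": [[255,[2.5,3.3,0.5],[0,0,0]],[255,[2.3,3.5,0],[0,0,0]],[255,[2.0,3.6,0],[0,0,0]],[255,[1.8,3.7,0],[0,0,0]],[255,[1.6,3.8,0],[0,0,0]],[255,[1.3,3.9,0],[0,0,0]],[255,[1.1,4.0,0],[0,0,0]],[255,[0.8,4.1,0],[0,0,0]],[255,[0.6,4.1,0],[0,0,0]],[255,[0.3,4.1,0],[0,0,0]]]}}

```text
time_s: 14.7
ee_pos: [552.6, -46.0, 99.9]
ee_rot: [-179.6, 0.1, -171.9]
force: [0.7, -9.3, -0.4]
gripper_width: 17.6
gripper_force: 55.0
```

```bash
python3 -c "from h import *; rep()"
```

```text
t 14.70 jig [-64.9  -7.4] r 65.3 alpha 6.5 z 99.9 | F tang(ccw-) 9.1 rad(out) 1.6 Fz -0.4 w 17.6 rot [-1.796e+02  1.000e-01 -1.719e+02]
```

{"method": "servo_tool", "body": {"steps": [[255,[0.1,2.1,0],[0,0,0]],[255,[0,2.1,0],[0,0,0]],[255,[-0.1,2.1,0],[0,0,0]],[255,[-0.1,2.0,0],[0,0,0]],[255,[-0.2,2.1,0],[0,0,0]],[255,[-0.3,2.1,0],[0,0,0]],[255,[-0.3,2.0,0],[0,0,0]],[255,[-0.4,2.0,0],[0,0,0]],[255,[-0.5,2.0,0],[0,0,0]],[255,[-0.5,2.0,0],[0,0,0]]]}}

```text
time_s: 15.7
ee_pos: [550.3, -25.3, 99.5]
ee_rot: [-179.6, -0.1, -171.9]
force: [-1.5, -8.7, 0.5]
gripper_width: 17.7
gripper_force: 55.0
```

```bash
python3 -c "from h import *; rep()"
```

```text
t 15.70 jig [-64.3  13.4] r 65.7 alpha -11.8 z 99.5 | F tang(ccw-) 8.7 rad(out) 0.9 Fz 0.5 w 17.7 rot [-1.796e+02 -1.000e-01 -1.719e+02]
```

{"method": "servo_tool", "body": {"steps": [[255,[-0.6,2.0,0],[0,0,0]],[255,[-0.6,2.0,0],[0,0,0]],[255,[-0.7,2.0,0],[0,0,0]],[255,[-0.8,1.9,0],[0,0,0]],[255,[-0.8,1.9,0],[0,0,0]],[255,[-0.9,1.9,0],[0,0,0]],[255,[-1.0,1.8,0],[0,0,0]],[255,[-1.0,1.8,0],[0,0,0]],[255,[-1.1,1.8,0],[0,0,0]],[255,[-1.1,1.8,0],[0,0,0]]]}}

```text
time_s: 16.7
ee_pos: [554.3, -5.7, 98.9]
ee_rot: [-179.6, -0.4, -171.9]
force: [-3.1, -10.2, 1.5]
gripper_width: 17.8
gripper_force: 55.0
```

```bash
python3 -c "from h import *; rep()"
```

```text
t 16.70 jig [-57.7  32.3] r 66.1 alpha -29.2 z 98.9 | F tang(ccw-) 10.6 rad(out) -0.8 Fz 1.5 w 17.8 rot [-179.6   -0.4 -171.9]
```

{"method": "servo_tool", "body": {"steps": [[255,[0,0,0],[0,0,0]],[255,[0,0,0],[0,0,0]],[255,[-1.2,1.7,0],[0,0,0]],[255,[-1.2,1.7,0],[0,0,0]],[255,[-1.3,1.6,0],[0,0,0]],[255,[-1.3,1.6,0],[0,0,0]],[255,[-1.4,1.6,0],[0,0,0]],[255,[-1.4,1.5,0],[0,0,0]],[255,[-1.5,1.5,0],[0,0,0]],[255,[-1.5,1.4,0],[0,0,0]]]}}

```text
time_s: 17.7
ee_pos: [561.5, 8.2, 98.4]
ee_rot: [-179.7, -0.6, -171.9]
force: [-7.1, -10.2, 2.6]
gripper_width: 18.0
gripper_force: 55.0
```

```bash
python3 -c "from h import *; rep()"
```

```text
t 17.70 jig [-48.8  45.1] r 66.4 alpha -42.8 z 98.4 | F tang(ccw-) 12.4 rad(out) 0.0 Fz 2.6 w 18.0 rot [-179.7   -0.6 -171.9]
```

{"method": "servo_tool", "body": {"steps": [[255,[-0.8,0.7,0],[0,0,0]],[255,[-0.8,0.7,0],[0,0,0]],[255,[-0.8,0.7,0],[0,0,0]],[255,[-0.8,0.6,0],[0,0,0]],[255,[-0.4,0.3,0],[0,0,0]],[255,[-0.4,0.3,0],[0,0,0]],[255,[0,0,0],[0,0,0]],[255,[0,0,0],[0,0,0]],[255,[0,0,0],[0,0,0]],[255,[0,0,0],[0,0,0]]]}}

```text
time_s: 18.7
ee_pos: [564.3, 12.1, 98.2]
ee_rot: [-179.7, -0.7, -171.9]
force: [-8.5, -9.1, 2.4]
gripper_width: 17.8
gripper_force: 55.0
```

```bash
python3 -c "from h import *; rep()"
```

```text
t 18.70 jig [-45.4  48.6] r 66.5 alpha -46.9 z 98.2 | F tang(ccw-) 12.4 rad(out) 0.9 Fz 2.4 w 17.8 rot [-179.7   -0.7 -171.9]
```

{"method": "servo_tool", "body": {"steps": [[255,[1.5,-1.4,0],[0,0,0]],[255,[1.4,-1.3,0],[0,0,0]],[255,[0,0,0],[0,0,0]],[255,[0,0,0],[0,0,0]],[255,[0,0,0],[0,0,0]],[255,[0,0,0],[0,0,0]],[255,[0,0,0],[0,0,0]],[255,[0,0,0],[0,0,0]],[255,[0,0,0],[0,0,0]],[255,[0,0,0],[0,0,0]]]}}

```text
time_s: 19.7
ee_pos: [564.0, 11.6, 98.3]
ee_rot: [-179.9, -0.4, -172.0]
force: [-5.5, -3.5, -1.6]
gripper_width: 17.8
gripper_force: 55.0
```

```bash
python3 -c "from h import *; rep()"
```

```text
t 19.70 jig [-45.8  48.1] r 66.4 alpha -46.4 z 98.3 | F tang(ccw-) 6.1 rad(out) 2.1 Fz -1.6 w 17.8 rot [-179.9   -0.4 -172. ]
```

Half unloaded. Backing off the rest, then releasing.

{"method": "servo_tool", "body": {"steps": [[255,[1.3,-1.2,0],[0,0,0]],[255,[1.3,-1.2,0],[0,0,0]],[255,[0,0,0],[0,0,0]],[140,[0,0,0],[0,0,0]],[140,[0,0,0],[0,0,0]],[140,[0,0,0],[0,0,0]],[140,[0,0,0],[0,0,0]],[140,[0,0,0],[0,0,0]],[140,[0,0,0],[0,0,0]],[140,[0,0,0],[0,0,0]]]}}

```text
time_s: 20.7
ee_pos: [564.6, 9.8, 99.5]
ee_rot: [180.0, 0.0, -172.0]
force: [-0.5, 0.4, -0.5]
gripper_width: 41.6
gripper_force: 0.0
```

{"method": "servo_tool", "body": {"steps": [[140,[0,0,-2],[0,0,0]],[140,[0,0,-5],[0,0,0]],[140,[0,0,-10],[0,0,0]],[140,[0,0,-15],[0,0,0]],[140,[0,0,-20],[0,0,0]],[140,[0,0,-20],[0,0,0]],[140,[0,0,-20],[0,0,0]],[140,[0,0,-20],[0,0,0]],[140,[0,0,-10],[0,0,0]],[140,[0,0,0],[0,0,0]]]}}

```text
time_s: 21.7
ee_pos: [565.4, 9.8, 223.4]
ee_rot: [-180.0, 0.2, -172.0]
force: [-0.0, 0.5, -0.2]
gripper_width: 40.8
gripper_force: 0.0
```

{"method": "servo_tool", "body": {"steps": [[140,[30,0,-5],[0,0,0]],[140,[40,0,0],[0,0,0]],[140,[40,0,0],[0,0,0]],[140,[40,0,0],[0,0,0]],[140,[20,0,0],[0,0,0]],[140,[0,0,0],[0,0,0]],[140,[0,0,0],[0,0,0]],[140,[0,0,0],[0,0,0]],[140,[0,0,0],[0,0,0]],[140,[0,0,0],[0,0,0]]]}}

```text
time_s: 22.7
ee_pos: [396.9, -13.7, 226.1]
ee_rot: [180.0, -0.0, -172.0]
force: [-0.0, -0.1, -0.3]
gripper_width: 41.2
gripper_force: 0.0
```

```bash
python3 - <<'E'
from h import *
rep()
t=cams.grab_frame("top"); p=cams.grab_frame("scene")
I=np.zeros((400,800,3),np.uint8); I[:,:400]=ortho(t,(616,-30),100,41,2)
save(p,"s4.png",(240,200,390,350),8/3); I[:,400:]=cv2.imread("pics/s4.png"); cv2.imwrite("pics/o4.png",I)
C=cloud(t); m=(np.hypot(C[...,0]-566,C[...,1]-10)<30)&(C[...,2]>105)&(C[...,0]<583); print(m.sum(),C[m].mean(0).round(1),C[m][:,2].max().round(1))
E
```

```text
t 22.70 jig [-214.8   45.9] r 219.6 alpha -12.1 z 226.1 | F tang(ccw-) 0.1 rad(out) 0.0 Fz -0.3 w 41.2 rot [ 180.   -0. -172.]
68 [564.4  10.3 123.1] 130.9
```

View pics/o4.png

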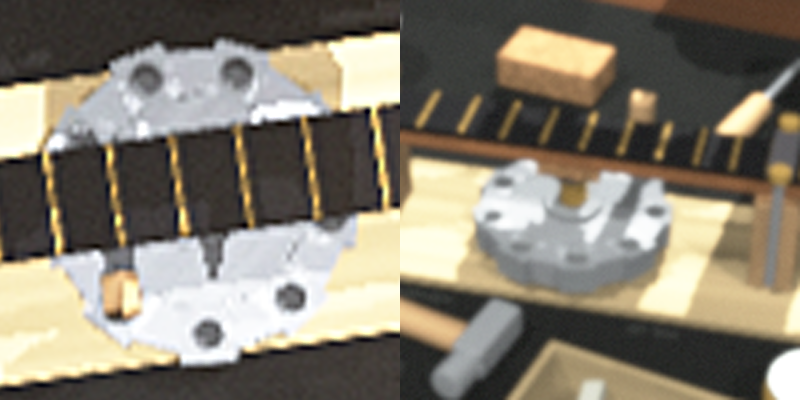

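The bar stands upright in its hole at about (122,295) in the left panel. The total turn was about 2.67 rad, and the felt push rose from about 8.5 N to 12.4 N, roughly 90–95 N at the pad. Handing in.

```bash
python3 -c "from h import *; print(ticket.job_done())"
```

```text
the job is handed in; nothing more can be done
None
```

I handed the job in: the prop is tightened to about 1.5 times the free-running push (8.5 N rising to 12.4 N, an estimated 90–95 N at the pad), and the bar is left standing upright in the second hole used; no verdict came back.

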